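# Chock the tilting offcut bin and flip its lid open

## Robot

A 6-joint arm with a two-finger parallel gripper is mounted at the origin on the work surface. World frame = base frame: x ahead of the robot, y to its left, z up, the work surface at z = 0. Lengths are in m, angles in rad, forces in N, time in s.
With the tool pointing down it reaches from about 0.225 to 0.875 m from the base axis. Payload 3.4 kg.
Tool frame: the origin (TCP) lies at the very end of the fingers, on their centre line; the grasp point (between the pads) lies 19 mm behind it; z points along the fingers, y is the direction in which the jaws open and shut (so a half turn about z gives the same grasp; the last joint's range is limited). The gripper opens to 85 mm and grips with 20 to 120 N. Pads are 22 mm wide; open, the fingers measure 114 mm over their backs; the gripper's body (76 mm by 85 mm) begins 54 mm behind the grasp point. The pads swing forward as they close: fully open they stand 13 mm farther back than shut.
Start: joints at [1.048, 0.276, 1.505, -0, 1.361, -0.121], TCP at [0.225, 0.529, 0.231] pointing down, gripper open.
Joint ranges: [-2.89, 2.89], [-0.75, 2.08], [0.22, 2.7], [-1.18, 4.32], [0.11, 2.71], [-2.7, 2.7]. Speed limits (rad/s): [2.57, 2.57, 3.14, 3.14, 3.14, 3.14].

## Interface

Orientations are given as a unit quaternion [w, x, y, z].
In Python, from rig import manip, viewer, job gives the robot as it stands.
- The arm moves only by the shell command python3 -m crank 'ROWS' [OPENING] [FORCE]. ROWS is JSON, a list of rows, each a list of 6 numbers: the shift along the tool's x, y, z in m, then the turn, a rotation vector about the tool's x, y, z in degrees. In form: [[dx, dy, dz, rx, ry, rz], ...]. A call has 1 to 20 rows; each row is the pose to reach, as a shift and turn from the pose measured when the call began, along the tool's axes at that moment; what a row does not reach only later rows make up. A row lasts 1/8 s, in which the tool goes at most 62.5 mm and 10.7 degrees, less where a joint would pass 70% of its speed; a pose out of reach is approached as far as the arm can. A call with a gripper value outside its range is refused whole. OPENING is the opening, from 0 (shut) to 1 (fully open), set as the call begins (- or left out, the last holds). The fingers move at their own pace and stop on an object; FORCE is the grip in N (left out, the last holds). Time passes only in rows, so rows that repeat a pose let the fingers close. It gives the time, the measured TCP pose, the force and the opening at its end, in the units of the state.
- manip.get_state(): the state, without advancing time (a new reading comes with each control period).
- viewer.get_image(name): name is "scene" or "side" or "wrist"; returns a dict with "frame" (480x640x3 uint8, blue, green, red), "range_z" (480x640 float32, m along the optical axis (not along the pixel's ray), 0 where there is no reading), "intrinsics" (3x3 intrinsics, pixels), "D" ([k1, k2, p1, p2, k3] as OpenCV has them; the pictures are not rectified), "world_from_camera" (4x4, takes a point from camera to world coordinates); the wrist camera has in their place "mount" (4x4, takes a point from camera to tool coordinates, whose origin is the TCP and whose axes are the flange's). Camera axes: x right, y up, looking along -z (the intrinsics and any distortion apply to the point x, -y, -z); pixel columns grow to the right and rows downward; lengths in m; the calibration is good to about 2 mm. A picture is of the moment at which its call begins: read the wrist's pose just before it.
- job.sign_off(): hands the job in, once; it reports no verdict.
The state is a dict: "clock": time; "qpos": joint angles; "qd": joint speeds; "effort": joint torques, N m; "position": TCP position; "ee_rot": TCP orientation; "contact_force": force on the tool from outside, world axes, zero at the start; "moment": the same for the moment, N m; "width": finger opening in m.
Only numpy, scipy, OpenCV 4.12 (cv2) and the standard library are available. Lean on these libraries where they do the work, as an engineer would, in place of code of your own. Each camera call takes 0.05 s, during which the arm holds its last target. There are 200 camera calls.

## Task

The steel offcut bin swings backward on its side pivots as soon as its lid is lifted. First push the chromed press block along the table, without lifting or toppling it, until it stands squarely up against the middle of the foot of the bin's front as a chock; then push the lid up by its front lip with your fingertips and flip it back past upright, so that it stays open under its own weight and the bin stays level. Pick nothing up, do not tip the bin, and leave the other things on the bench where they are.

Things in the scene. Friction and masses are not known exactly. Their poses are not given: they have to be found in the camera images.
- stand: fixed dark steel stand of the bin: base plate 6 mm thick, two uprights 122 mm tall, 36 mm deep, at y +-70 to 80 mm. Origin on the table under the middle of the bin's pivot line; -x points out of the bin's front (roughly towards the robot), y along the pivots, z up. The base plate starts at x = -38 mm, so the block stands on the bare table in front of the bin
- bin (a joint): tilt of the 0.8 kg steel bin, rad: 0 = level on a firm stop (it cannot tilt forward); grows to 0.9 as its top swings back and its front foot swings out; swings nearly freely, and the open lid tips it unless chocked. Level, in the stand's frame, the box spans x -50 (front face) to +50, y -60 to +60, z 30 to 130 mm; pivots at x 0, z 108
- lid (a joint): opening of the 0.2 kg steel lid relative to the bin, rad: 0 = shut, 1.57 = upright, 2.0 = fully back on its stop. Loose hinge: with the bin level it falls shut below upright and falls open beyond it
- lid_hinge (a point): middle of the lid's hinge line, along the stand's y at the bin's rear rim (stand frame x +50, z 130 mm when the bin is level)
- lid_lip (a point): middle of the lid's front edge, at its underside. The lid is a 3 mm plate 118 mm wide that runs 125 mm from the hinge to this rolled edge (7 mm thick), so that when shut it overhangs the bin's front by 25 mm as a lip, 131 mm above the table
- press_block: heavy chromed steel block, about 0.75 kg, 40 mm (its x) by 64 mm (its y) by 40 mm high, with a 22 mm knob on top (62 mm high in all). It stands on the table in front of the bin, its 64 mm side facing the bin. Origin at the centre of its underside; touching squarely, it lies 70 mm in front of the stand's origin. Sliding it takes some 6 to 12 N
- paddle: bare hinoki paddle head, flat pale disc 150 mm across with a 28 mm wide tang, 6 mm thick; bystander, origin centre of underside of the disc
- disc_small: brass gauge disc 34 mm across, 6 mm thick, with a small hole; bystander, origin at the centre of its underside
- disc_mid: brass gauge disc 44 mm across, 7 mm thick, with a small hole; bystander, origin at the centre of its underside
- disc_large: brass gauge disc 54 mm across, 8 mm thick, with a small hole; bystander, origin at the centre of its underside
- squeegee: blue plastic squeegee, 110 mm wide, 70 mm deep, 12 mm high, lying flat; bystander, origin at the centre of its underside
- offcut: strip of wood 90 x 18 x 6 mm lying flat; bystander, origin at the centre of its underside
- glue_jar: closed grey plastic jar with white cap, 56 mm across, 75 mm high, standing; bystander, origin at the centre of its underside
Not all that is in view belongs to the job. Leave any purple, red or turquoise look-alike of the stand alone.

How it is judged:
On the way, in this order (a step that is already met when the one before it is completed fails the run):
1. the press block stands on the table against the foot of the bin's front, the lid still shut (x of press_block in the frame of stand between -0.084 and -0.062 m and y of press_block in the frame of stand between -0.035 and 0.035 m and height (world z) of press_block below 0.006 m and angle between press_block's own z axis and vertical below 0.08 rad and value of joint bin below 0.12 rad and angle between the x axis of press_block and the x axis of stand, either way round below 0.25 rad and value of joint lid below 0.2 rad), for 0.2 s.
2. the lid is flipped past upright and lies back on its stop (value of joint lid above 1.85 rad), for 0.2 s.
At the end, for the whole second after the job is handed in: lid open beyond 1.85 rad and at rest, bin level within 0.12 rad, press block upright on the table with its origin 62 to 84 mm in front of the stand's origin, within 35 mm of the bin's middle and square to it within 0.25 rad (x of press_block in the frame of stand between -0.084 and -0.062 m and y of press_block in the frame of stand between -0.035 and 0.035 m and height (world z) of press_block below 0.006 m and angle between press_block's own z axis and vertical below 0.08 rad and value of joint bin below 0.12 rad and angle between the x axis of press_block and the x axis of stand, either way round below 0.25 rad and value of joint lid above 1.85 rad and velocity of joint lid below 0.1 rad/s and linear speed of press_block below 0.01 m/s); the robot touches nothing.
It fails at once if the press block is lifted or toppled (height (world z) of press_block above 0.012 m or angle between press_block's own z axis and vertical above 0.25 rad).
It fails at once if the bin is tipped back on its pivots (value of joint bin above 0.3 rad).
It fails at once if a bystander is disturbed (distance of any of paddle, disc_small, disc_mid, disc_large, squeegee, offcut, glue_jar from where it was at the start of the episode above 0.02 m).
It also fails if it takes over 51 s, if anything falls off the work surface, if the arm or the gripper's body presses on something with over 40 N, if the wrist force passes 120 N, or if a joint passes its speed limit or range.

## Working session

There is one attempt and no reset: what is moved stays moved. The work goes in short steps, Python scripts to look and compute and a shell command to move; the robot and the scene stay as the last step left them, time stands still between calls to the robot, and variables do not carry over. Pictures are saved under pics/ and viewed, about 8 in all and at most 12, crops included, and the job is handed in when it is done.

```bash
ls && mkdir -p pics && python3 - <<'E'
from rig import manip, viewer
import cv2, numpy as np, pickle
s=manip.get_state(); print({k:np.round(v,3) for k,v in s.items()})
for n in("scene","side"):
    d=viewer.get_image(n); cv2.imwrite(f"pics/{n}0.png",d["frame"]); pickle.dump(d,open(f"pics/{n}0.pkl","wb"))
    print(n,np.round(d["intrinsics"],1).tolist(),np.round(d["D"],3),np.round(d["world_from_camera"],3).tolist())
E
```

```text
pics
{'clock': np.float64(0.0), 'qpos': array([ 1.048,  0.277,  1.506,  0.   ,  1.361, -0.121]), 'qd': array([-0.001, -0.001, -0.   , -0.001,  0.   , -0.001]), 'effort': array([-1.0000e-03, -4.1677e+01, -2.4581e+01, -0.0000e+00,  1.1000e-02,
       -0.0000e+00]), 'position': array([0.225, 0.529, 0.23 ]), 'ee_rot': array([-0.   ,  0.2  ,  0.98 , -0.001]), 'contact_force': array([-0.713,  0.462, -0.151]), 'moment': array([ 0.023, -0.024, -0.022]), 'width': np.float64(0.085)}
scene [[519.4, 0.0, 323.8], [0.0, 519.4, 245.2], [0.0, 0.0, 1.0]] [-0.15  0.    0.    0.    0.  ] [[1.0, -0.019, -0.007, 0.552], [0.011, 0.802, -0.597, -0.611], [0.017, 0.597, 0.802, 0.892], [0.0, 0.0, 0.0, 1.0]]
side [[467.1, 0.0, 315.8], [0.0, 467.1, 243.2], [0.0, 0.0, 1.0]] [-0.106  0.     0.     0.     0.   ] [[-0.789, -0.346, 0.507, 1.052], [0.614, -0.432, 0.66, 0.581], [-0.009, 0.833, 0.553, 0.649], [0.0, 0.0, 0.0, 1.0]]
```

View pics/scene0.png

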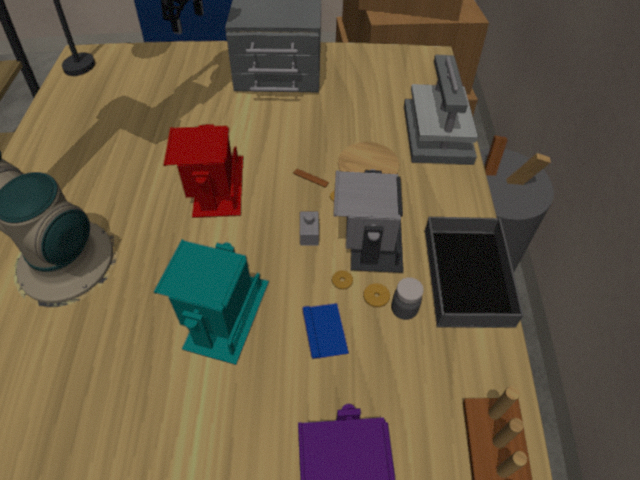

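View pics/side0.png

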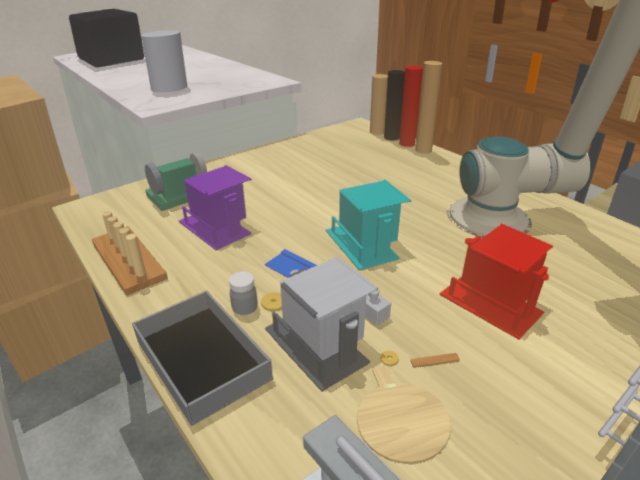

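Scene view: the grey bin is at about (370,220) with its lid lip facing left, and the press block is at (310,228), towards the robot. Discs are at (342,280), (376,295) and (335,195), the strip at (310,178), the paddle at (370,160), the jar at (408,298) and the squeegee at (325,330).

```bash
cat > h.py <<'E'
import numpy as np, cv2, pickle
def cloud(d,T=None):
    T=d["world_from_camera"] if T is None else T
    v,u=np.mgrid[0:480,0:640]
    n=cv2.undistortPoints(np.stack([u,v],-1).reshape(-1,1,2).astype(np.float64),d["intrinsics"],np.array(d["D"])).reshape(480,640,2)
    z=d["range_z"].astype(float)
    P=np.stack([n[...,0]*z,-n[...,1]*z,-z],-1)@T[:3,:3].T+T[:3,3]
    P[z==0]=np.nan
    return P
E
python3 - <<'E'
from h import *
S=800 # px/m*?; map region x .3-.9,y -.3-.3
img=np.zeros((600,600,3),np.uint8); H=np.full((600,600),-1.)
C=[]
for n in("side","scene"):
    d=pickle.load(open(f"pics/{n}0.pkl","rb")); P=cloud(d)
    print(n,[ (c,np.round(P[c[1],c[0]],3)) for c in ([(310,228),(310,218),(370,190),(408,287),(342,285),(376,300),(325,330),(310,178),(370,160)] if n=="scene" else [(340,290),(378,300)])])
    C.append((P.reshape(-1,3),d["frame"].reshape(-1,3)))
pickle.dump(C,open("c.pkl","wb"))
P=np.vstack([c[0] for c in C]);F=np.vstack([c[1] for c in C])
cx,cy=.6,-.03
def sel(lo,hi,x0=.35,x1=.9,y0=-.3,y1=.25):
    m=(P[:,2]>lo)&(P[:,2]<hi)&(P[:,0]>x0)&(P[:,0]<x1)&(P[:,1]>y0)&(P[:,1]<y1); return m
im=np.full((600,800,3),0,np.uint8)
m=sel(-.02,.2); o=np.where(m)[0]; o=o[np.argsort(P[o,2])]
# top-down: column = -y right? x up
for i in o:
    c=int((.25-P[i,1])/.55*800); r=int((.85-P[i,0])/.55*800)
    if 0<=r<600 and 0<=c<800: cv2.rectangle(im,(c-1,r-1),(c+1,r+1),F[i].tolist(),-1)
cv2.imwrite("pics/top.png",im)
E
```

```text
side [((340, 290), array([0.637, 0.108, 0.133])), ((378, 300), array([0.522, 0.093, 0.039]))]
scene [((310, 228), array([0.53 , 0.067, 0.04 ])), ((310, 218), array([0.53 , 0.077, 0.062])), ((370, 190), array([0.649, 0.091, 0.135])), ((408, 287), array([ 0.717, -0.096,  0.075])), ((342, 285), array([ 0.597, -0.052,  0.008])), ((376, 300), array([ 0.664, -0.086,  0.008])), ((325, 330), array([ 0.564, -0.153,  0.008])), ((310, 178), array([0.525, 0.243, 0.009])), ((370, 160), array([0.669, 0.308, 0.009]))]
```

View pics/top.png

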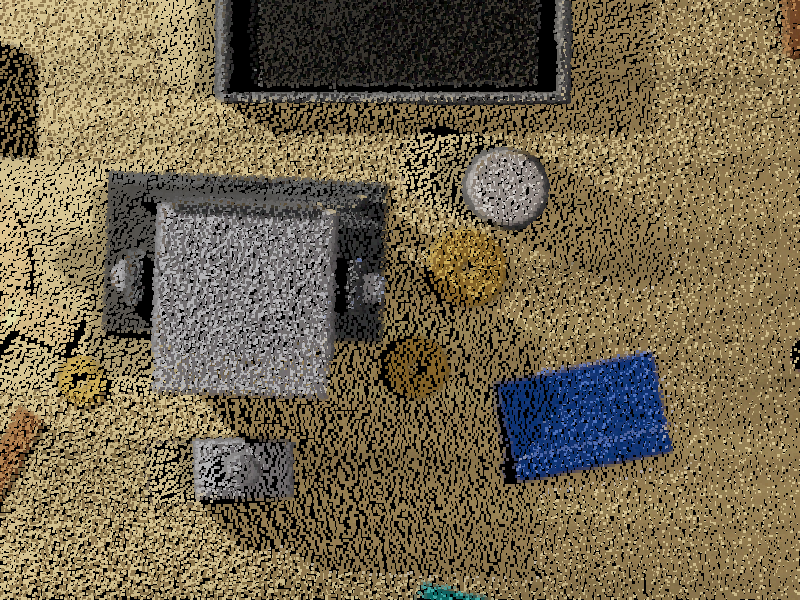

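The synthetic top view (+x up, +y left) shows the lid at (245,300), turned slightly, with the block below it at (243,470). The path between them is clear. Next I fit both rectangles.

```bash
python3 - <<'E'
from h import *
C=pickle.load(open("c.pkl","rb"))
for k,(Pc) in enumerate([C[0][0],C[1][0],np.vstack([C[0][0],C[1][0]])]):
  def f(lo,hi,x0,x1,y0,y1):
    m=(Pc[:,2]>lo)&(Pc[:,2]<hi)&(Pc[:,0]>x0)&(Pc[:,0]<x1)&(Pc[:,1]>y0)&(Pc[:,1]<y1); Q=Pc[m]
    r=cv2.minAreaRect((Q[:,:2]*1000).astype(np.float32)); return np.round(r[0],1),np.round(r[1],1),round(r[2],1),np.round(np.median(Q[:,2]),4),len(Q)
  print(k,"lid",f(.128,.145,.54,.75,.0,.16)); print("  block",f(.034,.045,.49,.56,.04,.13)); print("  knob",f(.056,.068,.49,.56,.04,.13)); print("  base",f(.002,.012,.6,.745,-.03,.19))
E
```

```text
0 lid (array([646.2,  83. ]), array([122.4, 134.5]), 88.6, np.float64(0.1329), 3381)
  block (array([527.2,  91. ]), array([41.8, 50. ]), 3.5, np.float64(0.0391), 283)
  knob (array([530.1,  89.7]), array([ 8.8, 20.5]), 78.9, np.float64(0.0597), 39)
  base (array([672.6,  81.7]), array([136.5, 220.8]), 2.7, np.float64(0.0053), 1975)
1 lid (array([643.7,  81.2]), array([125.9, 134.1]), 87.5, np.float64(0.134), 3121)
  block (array([526. ,  82.3]), array([39.8, 66.3]), 2.4, np.float64(0.0397), 368)
  knob (array([526.5,  80.7]), array([18.8, 21.2]), 2.0, np.float64(0.0614), 79)
  base (array([672.2,  77.6]), array([144.9, 214.7]), 0.2, np.float64(0.0056), 1040)
2 lid (array([645. ,  81.4]), array([126.2, 136.3]), 87.8, np.float64(0.1334), 6502)
  block (array([527.3,  82.6]), array([42.5, 66.5]), 1.7, np.float64(0.0394), 651)
  knob (array([528.2,  82.4]), array([22.4, 24.4]), 2.0, np.float64(0.0608), 118)
  base (array([672.3,  79.9]), array([219.9, 144.6]), 90.0, np.float64(0.0054), 3015)
```

```bash
cat > goal.py <<'E'
import sys, numpy as np
from rig import manip
from scipy.spatial.transform import Rotation as R
x,y,z,tilt,yaw=map(float,sys.argv[1:6])
s=manip.get_state(); q=s["ee_rot"]; R0=R.from_quat([*q[1:],q[0]])
# tool y along yaw+90deg, tool x backward, z down; tilt swings z toward +x
G=R.from_euler("z",yaw,degrees=True)*R.from_matrix(np.array([[-1,0,0],[0,1,0],[0,0,-1.]]))*R.from_euler("y",-tilt,degrees=True)
d=R0.inv().apply(np.array([x,y,z])-s["position"]); r=(R0.inv()*G).as_rotvec(degrees=True)
print(np.round(d,4).tolist(),np.round(r,1).tolist(),"now",np.round(s["position"],4),"q",np.round(s["qpos"],3),"F",np.round(s["contact_force"],1),"tilt",np.round(np.degrees(np.arccos(-R0.as_matrix()[2,2])),1),"t",s["clock"])
E
python3 goal.py .42 .084 .25 0 -2
```

```text
[-0.3537, -0.333, -0.019] [-0.1, -0.0, -21.0] now [0.2246 0.5288 0.2305] q [ 1.048  0.277  1.506 -0.     1.361 -0.121] F [ 0.8 -0.1  0.2] tilt 0.1 t 0.1
```

```bash
python3 -m crank '[[-0.354,-0.333,-0.019,0,0,-21],[-0.354,-0.333,-0.019,0,0,-21],[-0.354,-0.333,-0.019,0,0,-21],[-0.354,-0.333,-0.019,0,0,-21],[-0.354,-0.333,-0.019,0,0,-21],[-0.354,-0.333,-0.019,0,0,-21],[-0.354,-0.333,-0.019,0,0,-21],[-0.354,-0.333,-0.019,0,0,-21],[-0.354,-0.333,-0.019,0,0,-21],[-0.354,-0.333,-0.019,0,0,-21],[-0.354,-0.333,-0.019,0,0,-21]]' 0.35 30; python3 goal.py .44 .084 .15 50 -2
```

```text
clock: 1.48
position: [0.4195, 0.085, 0.2498]
ee_rot: [-0.001, 0.017, 1.0, -0.001]
contact_force: [0.2, 0.8, 0.3]
width: 0.03
[-0.0207, -0.0002, 0.0998] [-0.0, -50.1, 0.1] now [0.4195 0.085  0.2498] q [ 3.800e-02  4.100e-02  1.752e+00 -1.000e-03  1.350e+00 -1.499e+00] F [0.2 0.8 0.3] tilt 0.1 t 1.475
```

```bash
python3 -m crank '[[-0.02,0,0.1,0,-50,0],[-0.02,0,0.1,0,-50,0],[-0.02,0,0.1,0,-50,0],[-0.02,0,0.1,0,-50,0],[-0.02,0,0.1,0,-50,0],[-0.02,0,0.1,0,-50,0],[-0.02,0,0.1,0,-50,0],[-0.02,0,0.1,0,-50,0]]'; python3 goal.py .47 .084 .022 50 -2
```

```text
clock: 2.48
position: [0.4308, 0.0811, 0.1885]
ee_rot: [0.4, 0.012, 0.917, -0.005]
contact_force: [0.5, -0.1, 0.7]
width: 0.0298
[0.0953, 0.0039, 0.142] [0.4, -2.9, 0.4] now [0.4308 0.0811 0.1885] q [ 0.11  -0.171  2.453 -1.177  0.108 -0.303] F [ 0.5 -0.1  0.7] tilt 47.1 t 2.475
```

```bash
python3 goal.py .45 .082 .12 22 -2
```

```text
[0.0371, 0.0013, 0.0607] [0.3, 25.1, 0.4] now [0.4308 0.0811 0.1885] q [ 0.11  -0.171  2.453 -1.177  0.108 -0.303] F [ 0.5 -0.1  0.7] tilt 47.1 t 2.475
```

```bash
python3 -m crank '[[0.037,0.001,0.061,0.3,25,0.4],[0.037,0.001,0.061,0.3,25,0.4],[0.037,0.001,0.061,0.3,25,0.4],[0.037,0.001,0.061,0.3,25,0.4],[0.037,0.001,0.061,0.3,25,0.4],[0.037,0.001,0.061,0.3,25,0.4]]'; python3 goal.py .47 .083 .007 22 -2
```

```text
clock: 3.22
position: [0.45, 0.0813, 0.1194]
ee_rot: [0.192, 0.015, 0.981, -0.005]
contact_force: [-0.4, -0.0, -0.5]
width: 0.0297
[0.0238, 0.0027, 0.1116] [-0.1, 0.1, 0.2] now [0.45   0.0813 0.1194] q [ 0.055  0.039  2.202 -0.072  0.517 -1.429] F [-0.4 -0.  -0.5] tilt 22.1 t 3.225
```

```bash
python3 -m crank '[[0.012,0.002,0.06,0,0,0],[0.022,0.003,0.1,0,0,0],[0.023,0.003,0.107,0,0,0],[0.024,0.003,0.11,0,0,0],[0.024,0.003,0.1115,0,0,0],[0.024,0.003,0.1115,0,0,0]]'; python3 goal.py .49 .083 .007 22 -2; python3 goal.py .55 .085 .007 22 -2
```

```text
clock: 3.98
position: [0.4706, 0.0834, 0.0084]
ee_rot: [0.193, 0.015, 0.981, -0.005]
contact_force: [-0.8, -0.5, 0.6]
width: 0.0299
[-0.0174, 0.0002, 0.0086] [-0.1, 0.3, 0.2] now [0.4706 0.0834 0.0084] q [ 0.058  0.288  2.33  -0.264  0.141 -1.227] F [-0.8 -0.5  0.6] tilt 22.3 t 3.975
[-0.0728, 0.0041, 0.0314] [-0.1, 0.3, 0.2] now [0.4706 0.0834 0.0084] q [ 0.058  0.288  2.33  -0.264  0.141 -1.227] F [-0.8 -0.5  0.6] tilt 22.3 t 3.975
```

```bash
python3 - <<'E'
from rig import viewer
import cv2,pickle
for n in("side","scene"):
    d=viewer.get_image(n); pickle.dump(d,open(f"pics/{n}1.pkl","wb"))
    f=d["frame"]; c=f[250:370,310:470] if n=="side" else f[160:280,250:410]
    cv2.imwrite(f"pics/{n}1.png",cv2.resize(c,None,fx=4,fy=4))
E
```

```text
(no output)
```

View pics/side1.png

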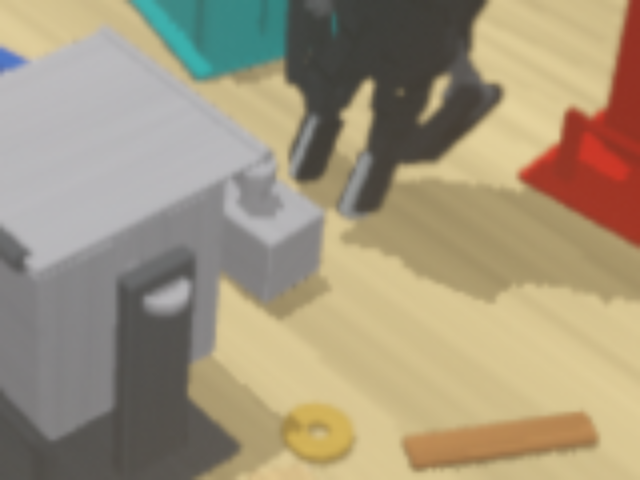

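The fingers are just behind the block, low over the table, with the pair straddling its middle. Pushing now.

```bash
python3 -m crank '[[-0.009,0,0.005,0,0,0],[-0.016,0,0.008,0,0,0],[-0.02,0,0.0097,0,0,0],[-0.024,0,0.0113,0,0,0],[-0.028,0.001,0.013,0,0,0],[-0.032,0.001,0.0146,0,0,0],[-0.036,0.001,0.0163,0,0,0],[-0.04,0.002,0.018,0,0,0],[-0.044,0.002,0.0196,0,0,0],[-0.048,0.002,0.0212,0,0,0],[-0.052,0.003,0.0228,0,0,0],[-0.056,0.003,0.0245,0,0,0],[-0.059,0.003,0.0257,0,0,0],[-0.059,0.003,0.0257,0,0,0]]'; python3 goal.py .552 .085 .007 22 -2
cat > look.py <<'E'
import sys; from h import *
from rig import viewer
t=sys.argv[1]
for n in("scene","side"):
    d=viewer.get_image(n); pickle.dump(d,open(f"pics/{n}{t}.pkl","wb")); cv2.imwrite(f"pics/{n}{t}.png",d["frame"])
    P=cloud(d).reshape(-1,3); F=d["frame"].reshape(-1,3).astype(int)
    for k,lo,hi,x0,x1 in(("blocktop",.035,.045,.5,.62),("knob",.053,.066,.5,.62),("lid",.126,.145,.55,.75)):
        m=(P[:,2]>lo)&(P[:,2]<hi)&(P[:,0]>x0)&(P[:,0]<x1)&(P[:,1]>.02)&(P[:,1]<.15)&(F.mean(1)>75)
        if m.sum()>5:
            r=cv2.minAreaRect((P[m][:,:2]*1000).astype(np.float32)); print(n,k,np.round(P[m].min(0)*1000),np.round(P[m].max(0)*1000),np.round(r[0]),np.round(r[1]),round(r[2],1),m.sum())
E
python3 look.py 2
```

```text
clock: 5.82
position: [0.5358, 0.0844, 0.007]
ee_rot: [0.194, 0.015, 0.981, -0.004]
contact_force: [-1.0, -0.2, -0.6]
width: 0.03
[-0.015, 0.0012, 0.0062] [-0.1, 0.3, 0.2] now [0.5358 0.0844 0.007 ] q [ 0.051  0.353  2.2   -0.169  0.204 -1.33 ] F [-1.  -0.2 -0.6] tilt 22.3 t 5.825
scene blocktop [544.  22.  35.] [617. 115.  45.] [569.  62.] [ 55. 108.] 25.2 344
scene knob [500.  22.  53.] [616.  93.  66.] [561.  60.] [ 66. 116.] 84.3 86
scene lid [575.  20. 126.] [712. 146. 139.] [644.  82.] [123. 134.] 87.8 2967
side blocktop [513.  68.  35.] [620. 146.  45.] [557. 118.] [130.  42.] 40.6 171
side knob [500.  33.  53.] [620. 145.  66.] [534. 116.] [160.  78.] 43.4 65
side lid [578.  21. 126.] [715. 146. 138.] [646.  83.] [122. 135.] 88.1 3425
```

```bash
python3 -m crank '[[-0.004,0,0.0017,0,0,0],[-0.008,0.001,0.0033,0,0,0],[-0.011,0.001,0.0045,0,0,0],[-0.013,0.001,0.0054,0,0,0],[-0.015,0.001,0.0062,0,0,0]]'; python3 goal.py .555 .085 .007 22 -2; python3 look.py 3 | grep -v lid
python3 - <<'E'
import cv2,numpy as np
a=cv2.imread("pics/side3.png")[230:380,260:460]; b=cv2.imread("pics/scene3.png")[140:290,270:430]
cv2.imwrite("pics/s3.png",np.hstack([cv2.resize(a,(440,330)),cv2.resize(b,(352,330))]))
E
```

```text
clock: 6.55
position: [0.5519, 0.0848, 0.007]
ee_rot: [0.194, 0.015, 0.981, -0.004]
contact_force: [-3.3, -0.2, -0.2]
width: 0.0301
[-0.0029, 0.0003, 0.0012] [-0.1, 0.3, 0.2] now [0.5519 0.0848 0.007 ] q [ 0.05   0.368  2.166 -0.153  0.222 -1.346] F [-3.3 -0.2 -0.2] tilt 22.3 t 6.55
scene blocktop [546.  23.  35.] [613. 116.  45.] [578.  67.] [ 53. 100.] 10.0 331
scene knob [517.  21.  53.] [616.  93.  66.] [571.  60.] [ 66. 100.] 81.5 58
side blocktop [525.  67.  35.] [619. 145.  45.] [563. 116.] [121.  31.] 40.7 92
side knob [510. 100.  53.] [620. 145.  66.] [565. 122.] [111.  41.] 2.6 51
```

View pics/s3.png

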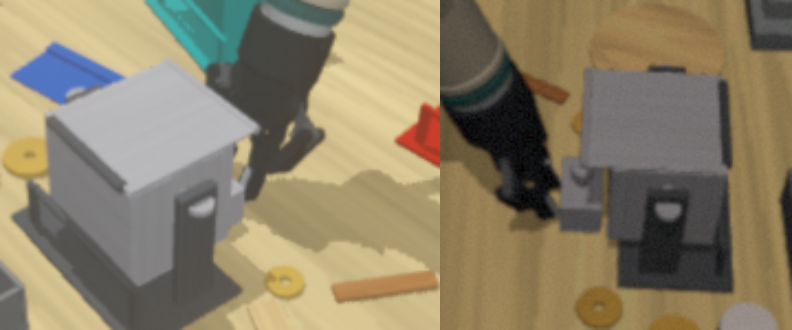

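The block is nearly at the bin, with a gap of a few mm left; the lid is shut and the gripper clears the lip. I'll push on in small steps and watch the force.

```bash
python3 -m crank '[[-0.001,0,0.0004,0,0,0],[-0.002,0,0.0008,0,0,0],[-0.003,0,0.0012,0,0,0],[-0.004,0,0.0016,0,0,0]]'; python3 -m crank '[[-0.001,0,0.0004,0,0,0],[-0.002,0,0.0008,0,0,0]]'
```

```text
clock: 7.15
position: [0.5567, 0.0847, 0.0071]
ee_rot: [0.194, 0.015, 0.981, -0.004]
contact_force: [-3.4, 0.4, -0.9]
width: 0.0297
clock: 7.4
position: [0.5572, 0.0847, 0.0069]
ee_rot: [0.193, 0.015, 0.981, -0.005]
contact_force: [-10.9, 1.4, 7.4]
width: 0.0298
```

```bash
python3 -m crank '[[-0.001,0,0.0004,0,0,0],[-0.002,0,0.0007,0,0,0]]'; python3 look.py 4 | grep scene
python3 - <<'E'
import cv2,numpy as np
b=cv2.imread("pics/scene4.png")[190:280,280:410]
cv2.imwrite("pics/s4.png",cv2.resize(b,None,fx=5,fy=5,interpolation=cv2.INTER_CUBIC))
E
```

```text
clock: 7.65
position: [0.5572, 0.0846, 0.0067]
ee_rot: [0.191, 0.015, 0.981, -0.005]
contact_force: [-10.1, 1.6, 6.8]
width: 0.0299
scene blocktop [554.  23.  35.] [615. 113.  44.] [586.  67.] [47. 98.] 11.2 306
scene knob [521.  22.  54.] [620. 125.  66.] [582.  63.] [97. 96.] 71.3 41
scene lid [575.  20. 126.] [712. 145. 139.] [644.  81.] [123. 134.] 88.0 2965
```

View pics/s4.png

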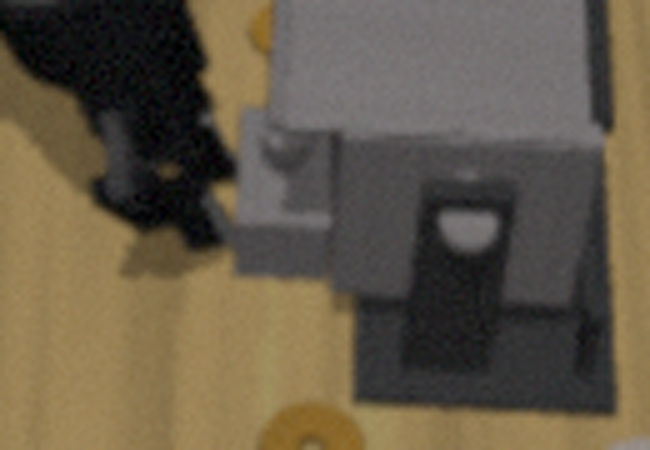

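The block stands flush and square: its side edge (330,250) meets the bin face (335,240). I'll back off and fit a small arm model to find how far the tool can tilt at the lip.

```bash
python3 goal.py .50 .084 .02 22 -2; python3 -m crank '[[0.005,0,-0.003,0,0,0],[0.03,0,-0.02,0,0,0],[0.06,0,-0.05,0,0,0],[0.06,0,-0.08,0,0,0],[0.06,0,-0.1,0,0,0],[0.06,0,-0.1,0,0,0]]'; python3 goal.py .52 .084 .1 50 -2
python3 - <<'E'
import numpy as np
from scipy.optimize import fsolve
from rig import manip
s=manip.get_state();q=s["qpos"];w,x,y,z=s["ee_rot"];t=np.degrees(np.arccos(-(1-2*(x*x+y*y))))
D=[(.277,1.506,.575,.2305,0),(.041,1.752,.428,.2498,0),(-.171,2.453,.4384,.1885,47.1),(.039,2.202,.4573,.1194,22.1),(.288,2.33,.4779,.0084,22.3),(.353,2.2,.5424,.007,22.3),(.368,2.166,.5584,.007,22.3),(q[1],q[2],np.hypot(*s["position"][:2]),s["position"][2],t)]
A=[];B=[]
for q2,q3,r,z,t in D:
    f=q2+q3;p=np.pi-np.radians(t);S,C=np.sin,np.cos
    A+=[[1,0,S(q2),S(f),C(f),S(p)],[0,1,C(q2),C(f),-S(f),C(p)]];B+=[r,z]
X,res,rk,sv=np.linalg.lstsq(np.array(A),np.array(B),rcond=None);print("fit",np.round(X,3),"err",np.abs(np.array(A)@X-B).max(),sv[-1])
r0,h,a,b,e,c=X
for t in(35,45,50,55,60,70,80,90):
  o=[]
  for r,z in((.52,.10),(.58,.105),(.6,.15),(.62,.22),(.66,.26),(.70,.27)):
    p=np.pi-np.radians(t)
    g=lambda v:[r0+a*np.sin(v[0])+b*np.sin(v[1])+e*np.cos(v[1])+c*np.sin(p)-r,h+a*np.cos(v[0])+b*np.cos(v[1])-e*np.sin(v[1])+c*np.cos(p)-z]
    v,_,ok,_=fsolve(g,[.0,2.2],full_output=1); o.append((round(p-v[1],2),round(v[0],2),round(v[1]-v[0],2)) if ok==1 else None)
  print(t,o)
E
```

```text
[0.0479, -0.0025, -0.0337] [-0.1, 0.0, 0.2] now [0.5571 0.0846 0.0067] q [ 0.049  0.374  2.151 -0.143  0.236 -1.357] F [-9.4  1.5  7. ] tilt 22.0 t 7.75
clock: 8.5
position: [0.4666, 0.0881, 0.0795]
ee_rot: [0.195, 0.015, 0.981, -0.004]
contact_force: [-0.1, 0.1, 0.1]
width: 0.0299
[-0.0573, -0.0025, 0.0015] [-0.0, -27.5, 0.2] now [0.4666 0.0881 0.0795] q [ 0.073  0.133  2.239 -0.113  0.381 -1.37 ] F [-0.1  0.1  0.1] tilt 22.5 t 8.5
fit [0.005 0.13  0.632 0.421 0.061 0.359] err 0.001082351575122542 0.17666138327094952
35 [(np.float64(0.09), np.float64(0.14), np.float64(2.31)), (np.float64(0.14), np.float64(0.2), np.float64(2.19)), (np.float64(0.29), np.float64(0.16), np.float64(2.09)), (np.float64(0.49), np.float64(0.1), np.float64(1.94)), (np.float64(0.61), np.float64(0.12), np.float64(1.8)), (np.float64(0.64), np.float64(0.17), np.float64(1.71))]
45 [(np.float64(-0.28), np.float64(0.18), np.float64(2.46)), (np.float64(-0.21), np.float64(0.23), np.float64(2.34)), (np.float64(-0.04), np.float64(0.16), np.float64(2.24)), (np.float64(0.19), np.float64(0.07), np.float64(2.09)), (np.floa
[... 1312 characters left out ...]
, (np.float64(-0.56), np.float64(0.17), np.float64(2.31)), (np.float64(-0.5), np.float64(0.2), np.float64(2.22))]
80 [None, (np.float64(-3.16), np.float64(1.73), np.float64(3.17)), (np.float64(-1.71), np.float64(0.74), np.float64(2.71)), (np.float64(-1.24), np.float64(0.42), np.float64(2.57)), (np.float64(-0.99), np.float64(0.31), np.float64(2.43)), (np.float64(-0.9), np.float64(0.31), np.float64(2.33))]
90 [None, (np.float64(-3.51), np.float64(1.95), np.float64(3.13)), (np.float64(-3.55), np.float64(1.9), np.float64(3.22)), (np.float64(-1.77), np.float64(0.68), np.float64(2.66)), (np.float64(-1.44), np.float64(0.5), np.float64(2.51)), (np.float64(-1.31), np.float64(0.47), np.float64(2.41))]
```

The model fits to about 1 mm. A tilt of about 34° can be reached at the lip, which is enough to get a fingertip corner under it.

```bash
python3 goal.py .535 .083 .094 34 -2; python3 -m crank '[[-0.02,-0.003,-0.01,0,-6,0],[-0.058,-0.004,0.012,0,-11.5,0],[-0.058,-0.004,0.012,0,-11.5,0],[-0.058,-0.004,0.012,0,-11.5,0]]'; python3 goal.py .581 .083 .094 34 -2
```

```text
[-0.0689, -0.003, 0.0128] [-0.0, -11.5, 0.2] now [0.4666 0.0881 0.0795] q [ 0.073  0.133  2.239 -0.113  0.381 -1.37 ] F [-0.1  0.1  0.1] tilt 22.5 t 8.5
clock: 9.0
position: [0.5252, 0.0825, 0.0896]
ee_rot: [0.292, 0.015, 0.956, -0.006]
contact_force: [0.3, 0.8, -0.1]
width: 0.03
[-0.0487, 0.0023, 0.0275] [0.0, -0.1, 0.2] now [0.5252 0.0825 0.0896] q [ 0.062  0.173  2.287 -0.528  0.106 -0.969] F [ 0.3  0.8 -0.1] tilt 33.9 t 9.0
```

```bash
python3 -m crank '[[-0.017,0.001,0.0094,0,0,0],[-0.033,0.002,0.0187,0,0,0],[-0.041,0.002,0.023,0,0,0],[-0.0487,0.002,0.0275,0,0,0],[-0.0487,0.002,0.0275,0,0,0]]'; python3 goal.py .581 .083 .094 34 -2;  python3 look.py 5 | grep lid
python3 - <<'E'
import cv2,numpy as np
a=cv2.imread("pics/side5.png")[230:380,280:440]; b=cv2.imread("pics/scene5.png")[150:285,270:414]
cv2.imwrite("pics/s5.png",np.hstack([cv2.resize(a,(400,375)),cv2.resize(b,(400,375))]))
E
```

```text
clock: 9.62
position: [0.5815, 0.0827, 0.0941]
ee_rot: [0.292, 0.015, 0.956, -0.005]
contact_force: [-0.3, -0.8, -0.2]
width: 0.0299
[0.0004, 0.0003, -0.0002] [0.0, -0.1, 0.2] now [0.5815 0.0827 0.0941] q [ 0.053  0.232  2.175 -0.329  0.151 -1.176] F [-0.3 -0.8 -0.2] tilt 33.9 t 9.625
scene lid [569.  20. 126.] [712. 146. 139.] [640.  82.] [123. 143.] 87.3 2968
side lid [552.  21. 126.] [714. 145. 145.] [632.  84.] [121. 162.] 88.2 3523
```

View pics/s5.png

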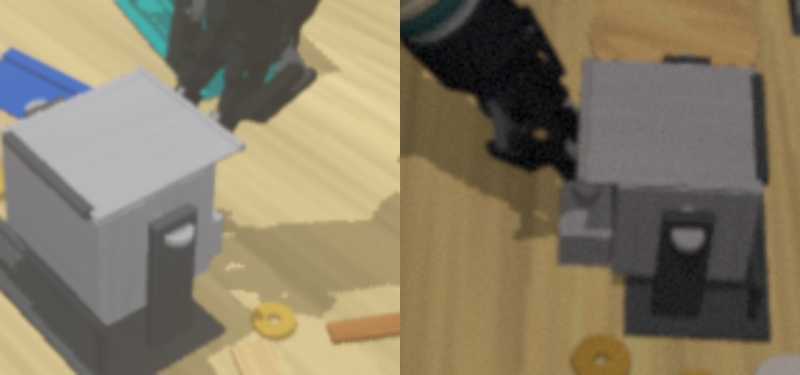

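The fingertips are under the lip, near the middle of the bin's front; the lid is still shut and nothing touches. Next I work out the arc rows.

```bash
python3 - <<'E'
import numpy as np
from rig import manip
from scipy.spatial.transform import Rotation as R
s=manip.get_state();q=s["ee_rot"];R0=R.from_quat([*q[1:],q[0]]);y=np.radians(-2.2)
o=np.array([.655,.081,0]);ex=np.array([np.cos(y),np.sin(y),0])
print("lift .112",np.round(R0.inv().apply([.579,.083,.112]-s["position"]),3).tolist())
for a in range(0,112,4):
    A=np.radians(a);p=o+ex*(.05-.118*np.cos(A)-.009)+[0,0,.13+.118*np.sin(A)-.0063]
    print(a,np.round(R0.inv().apply(p-s["position"]),3).tolist(),np.round(p,3))
E
```

```text
lift .112 [-0.009, 0.0, -0.016]
0 [-0.015, 0.001, -0.026] [0.578 0.084 0.124]
4 [-0.02, 0.001, -0.033] [0.578 0.084 0.132]
8 [-0.025, 0.001, -0.039] [0.579 0.084 0.14 ]
12 [-0.031, 0.001, -0.045] [0.581 0.084 0.148]
16 [-0.037, 0.001, -0.051] [0.583 0.084 0.156]
20 [-0.043, 0.001, -0.056] [0.585 0.084 0.164]
24 [-0.05, 0.001, -0.06] [0.588 0.084 0.172]
28 [-0.057, 0.001, -0.065] [0.592 0.083 0.179]
32 [-0.064, 0.001, -0.068] [0.596 0.083 0.186]
36 [-0.072, 0.001, -0.071] [0.601 0.083 0.193]
40 [-0.08, 0.001, -0.074] [0.606 0.083 0.2  ]
44 [-0.088, 0.001, -0.076] [0.611 0.083 0.206]
48 [-0.096, 0.001, -0.077] [0.617 0.082 0.211]
52 [-0.104, 0.001, -0.078] [0.623 0.082 0.217]
56 [-0.112, 0.001, -0.078] [0.63  0.082 0.222]
60 [-0.121, 0.0, -0.078] [0.637 0.082 0.226]
64 [-0.129, 0.0, -0.077] [0.644 0.081 0.23 ]
68 [-0.137, 0.0, -0.076] [0.652 0.081 0.233]
72 [-0.145, 0.0, -0.074] [0.66  0.081 0.236]
76 [-0.153, 0.0, -0.071] [0.667 0.081 0.238]
80 [-0.16, 0.0, -0.068] [0.675 0.08  0.24 ]
84 [-0.168, 0.0, -0.065] [0.684 0.08  0.241]
88 [-0.175, 0.0, -0.061] [0.692 0.08  0.242]
92 [-0.182, -0.0, -0.056] [0.7   0.079 0.242]
96 [-0.188, -0.0, -0.051] [0.708 0.079 0.241]
100 [-0.195, -0.0, -0.046] [0.716 0.079 0.24 ]
104 [-0.2, -0.0, -0.04] [0.724 0.078 0.238]
108 [-0.206, -0.0, -0.033] [0.732 0.078 0.236]
```

```bash
python3 -m crank '[[-0.005,0,-0.008,0,0,0],[-0.009,0,-0.016,0,0,0],[-0.012,0,-0.021,0,0,0],[-0.015,0.001,-0.026,0,0,0],[-0.02,0.001,-0.033,0,0,0],[-0.025,0.001,-0.039,0,0,0],[-0.031,0.001,-0.045,0,0,0],[-0.037,0.001,-0.051,0,0,0],[-0.043,0.001,-0.056,0,0,0],[-0.05,0.001,-0.06,0,0,0],[-0.057,0.001,-0.065,0,0,0],[-0.064,0.001,-0.068,0,0,0],[-0.064,0.001,-0.068,0,0,0]]'; python3 look.py 6 | grep zzz
python3 - <<'E'
import cv2,numpy as np
a=cv2.imread("pics/side6.png")[200:380,250:442]; b=cv2.imread("pics/scene6.png")[130:280,270:430]
cv2.imwrite("pics/s6.png",np.hstack([cv2.resize(a,(400,375)),cv2.resize(b,(400,375))]))
E
```

```text
clock: 11.35
position: [0.5966, 0.0834, 0.1868]
ee_rot: [0.292, 0.015, 0.956, -0.006]
contact_force: [0.7, 0.2, -0.8]
width: 0.0301
```

View pics/s6.png

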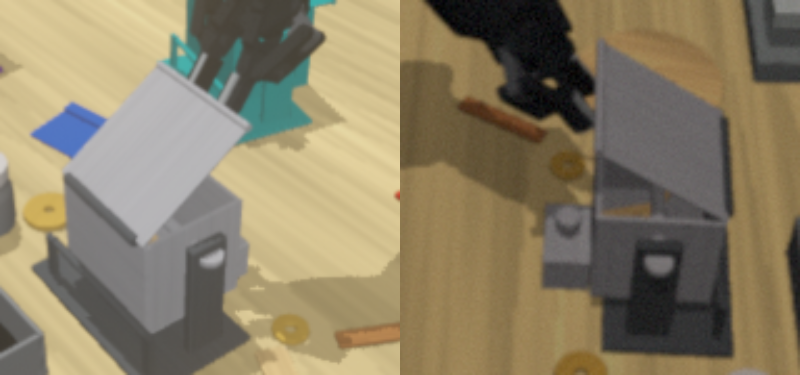

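The lid is at about 35–40°, resting on both fingertips; the bin is level and the block still in place. Carrying on past upright.

```bash
python3 -m crank '[[-0.008,0,-0.003,0,0,0],[-0.016,0,-0.006,0,0,0],[-0.024,0,-0.008,0,0,0],[-0.032,0,-0.009,0,0,0],[-0.039,0,-0.008,0,0,0],[-0.045,0,-0.006,0,0,0],[-0.052,0,-0.004,0,0,0],[-0.059,0,-0.001,0,0,0],[-0.066,0,0.002,0,0,0],[-0.073,0,0.006,0,0,0],[-0.081,0,0.009,0,0,0],[-0.088,0,0.012,0,0,0],[-0.096,-0.001,0.016,0,0,0],[-0.103,-0.001,0.019,0,0,0],[-0.11,-0.001,0.024,0,0,0],[-0.116,-0.001,0.029,0,0,0],[-0.122,-0.001,0.035,0,0,0],[-0.128,-0.001,0.04,0,0,0],[-0.128,-0.001,0.04,0,0,0],[-0.128,-0.001,0.04,0,0,0]]'; python3 look.py 7 | grep zzz
python3 - <<'E'
import cv2,numpy as np
a=cv2.imread("pics/side7.png")[200:380,220:412]; b=cv2.imread("pics/scene7.png")[130:280,280:440]
cv2.imwrite("pics/s7.png",np.hstack([cv2.resize(a,(400,375)),cv2.resize(b,(400,375))]))
E
```

```text
clock: 13.95
position: [0.7239, 0.0785, 0.2235]
ee_rot: [0.291, 0.015, 0.957, -0.006]
contact_force: [-0.4, 0.6, 0.2]
width: 0.0299
```

View pics/s7.png

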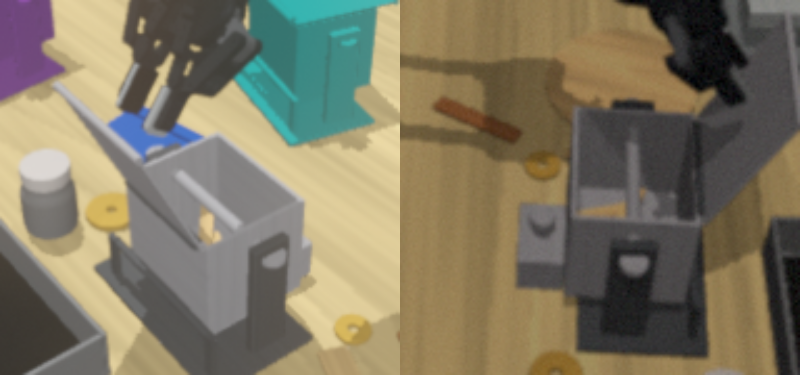

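The lid is back on its stop and clear of the fingers, the bin is level and the block flush. I'll withdraw along the fingers and check by numbers.

```bash
python3 -m crank '[[0.003,0,-0.02,0,0,0],[0.01,0,-0.06,0,0,0],[0.03,0,-0.1,0,0,0],[0.07,0,-0.12,0,0,0],[0.12,0,-0.13,0,0,0],[0.16,0,-0.13,0,0,0],[0.16,0,-0.13,0,0,0],[0.16,0,-0.13,0,0,0],[0.16,0,-0.13,0,0,0]]'; python3 look.py 8 | egrep "block|knob"
python3 - <<'E'
from h import *
for t in "08":
  for n in("scene","side"):
    P=cloud(pickle.load(open(f"pics/{n}{t}.pkl","rb"))).reshape(-1,3)
    b=P[(P[:,0]>.5)&(P[:,0]<.602)&(P[:,1]>.035)&(P[:,1]<.135)&(P[:,2]>.034)&(P[:,2]<.045)]
    if len(b)>5: r=cv2.minAreaRect((b[:,:2]*1000).astype(np.float32));print(t,n,"block",np.round(r[0]),np.round(r[1]),round(r[2],1))
    l=P[(P[:,0]>.71)&(P[:,0]<.78)&(P[:,1]>.03)&(P[:,1]<.13)&(P[:,2]>.15)&(P[:,2]<.24)]
    if len(l)>50: k=np.polyfit(l[:,2],l[:,0],1)[0];print(t,n,"lid angle",round(np.pi/2+np.arctan(k),3),len(l))
    w=P[(P[:,0]>.59)&(P[:,0]<.72)&(P[:,1]>.0)&(P[:,1]<.16)&(P[:,2]>.12)&(P[:,2]<.14)]
    print(t,n,"rim z front/rear",[np.round(np.percentile(v[:,2],98),3) for v in(w[w[:,0]<.62],w[w[:,0]>.68]) if len(v)])
E
python3 goal.py .5 .08 .3 34 -2
```

```text
clock: 15.18
position: [0.5204, 0.085, 0.2444]
ee_rot: [0.293, 0.015, 0.956, -0.005]
contact_force: [-0.2, -0.4, 0.2]
width: 0.03
scene blocktop [564.  20.  35.] [620. 139.  45.] [591.  80.] [119.  54.] 88.8 387
scene knob [575.  22.  53.] [620. 140.  66.] [597.  80.] [ 43. 118.] 1.7 98
side blocktop [568.  37.  36.] [620. 144.  45.] [593.  91.] [107.  52.] 89.5 49
side knob [607.  26.  53.] [620. 145.  66.] [611.  86.] [120.  12.] 87.6 119
0 scene block [526.  82.] [40. 66.] 2.4
0 scene rim z front/rear [np.float64(0.137), np.float64(0.138)]
0 side block [527.  91.] [42. 50.] 3.5
0 side rim z front/rear [np.float64(0.135), np.float64(0.137)]
8 scene block [583.  82.] [66. 38.] 89.3
8 scene lid angle 1.999 1224
8 scene rim z front/rear [np.float64(0.132), np.float64(0.139)]
8 side block [571. 113.] [16.  8.] 48.5
8 side lid angle 2.013 333
8 side rim z front/rear [np.float64(0.131), np.float64(0.139)]
[-0.0151, -0.0056, -0.0578] [0.0, -0.1, 0.2] now [0.5199 0.0849 0.2436] q [ 0.07  -0.067  2.037 -0.106  0.585 -1.399] F [-0.1  0.2 -0.6] tilt 33.9 t 15.275
```

View pics/scene8.png

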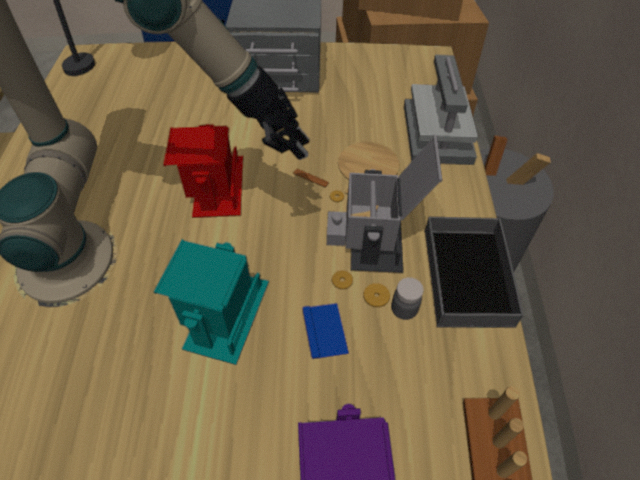

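```bash
python3 -c "
from rig import job; print(job.sign_off())"
```

```text
the job is handed in; nothing more can be done
None
```

I pushed the block along the table with two fingertips until it stood against the foot of the bin's front. Then I flipped the lid open by its front lip, backed the arm away and handed the job in at about 15 s of the 51 s. No verdict is reported.

Last checks, with the arm clear of everything and wrist force about 0.5 N:
- **Lid:** measured at 2.00 to 2.01 rad, back on its stop.
- **Block:** its origin is about 72 mm in front of the stand's origin (allowed 62 to 84 mm). It is within a few mm of the bin's middle, and square to it within about 2°.
- **Bin:** it looks level in the picture, with its front rim at about 131–132 mm against 130 mm nominal. I did not measure its tilt directly.
- **Other things on the bench:** none looks moved between the first and last pictures. I compared them by eye only.

One check disagreed: the side camera's final block reading came from a small sliver of the block, the rest being hidden by the bin. I discarded it and relied on the scene camera.

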